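# Turn the cigar mould's top half over in a spring clip and close the mould

## Robot

A 7-joint arm with a two-finger parallel gripper is mounted at the origin on the work surface. World frame = base frame: x ahead of the robot, y to its left, z up, the work surface at z = 0. Lengths are in m, angles in rad, forces in N, time in s.
With the tool pointing down it reaches from about 0.4 to 0.925 m from the base axis. Payload 5.6 kg.
Tool frame: the origin (TCP) lies between the finger pads, 19 mm behind the fingertips; this is the grasp point; z points along the fingers, y is the line along which they close (so a half turn about z gives the same grasp; the last joint's range is limited). The gripper opens to 85 mm and grips with 20 to 120 N. Pads are 22 mm wide; open, the fingers measure 114 mm over their backs; the gripper's body (76 mm by 85 mm) begins 54 mm behind the grasp point. The pads swing forward as they close: fully open they stand 13 mm farther back than shut.
Start: joints at [-1.331, 0.468, -0.012, 1.603, 0.006, 1.071, -0.056], TCP at [0.181, 0.624, 0.25] pointing down, gripper open.
Joint ranges: [-2.53, 2.53], [-0.31, 2.02], [-1.57, 1.55], [0.28, 2.44], [-1.29, 4.43], [0.15, 1.84], [-2.92, 2.92]. Speed limits (rad/s): [2.57, 2.57, 3.14, 3.14, 3.14, 3.14, 3.14].

## Interface

Orientations are given as a rotation vector (axis times angle).
In Python, from station import ctrl gives the robot as it stands.
- The arm moves only by the shell command python3 -m jog 'ROWS'. ROWS is a JSON object of lists of equal length, an entry for each row: "offset": the shift along the tool's x, y, z in m, a list of three; "rotation": the turn, a rotation vector about the tool's x, y, z in degrees, a list of three; "hand": the gripper command: -1 is shut, 1 is fully open, values between are in proportion. In form: {"offset": [[tx, ty, tz], ...], "rotation": [[ax, ay, az], ...], "hand": [hand, ...]}. A call has 1 to 10 rows; each row is the pose to reach, as a shift and turn from the pose commanded when the call began, along the tool's axes at that moment; what a row does not reach only later rows make up. A row lasts 1/12 s, in which the tool goes at most 41.7 mm and 7.16 degrees, less where a joint would pass 70% of its speed; a pose out of reach is approached as far as the arm can. A call with a gripper value outside its range is refused whole. The fingers move at their own pace and stop on an object; the grip force is fixed at half the most. Time passes only in rows, so rows that repeat a pose let the fingers close. It gives the time, the measured TCP pose, the force, the opening and the grip force at its end, in the units of the state.
- ctrl.sense(): the state, without advancing time (a new reading comes with each control period).
- ctrl.camera(name): name is "side" or "top"; returns the picture (384x512x3 uint8, red, green, blue); there is no depth.
- ctrl.get_calibration(name): a dict with "fx", "fy", "cx", "cy" (pixels), "extrinsics" (4x4, takes a point from world to camera coordinates). Camera axes: x right, y down, z forward; pixel columns grow to the right and rows downward; lengths in m; the calibration is good to about 2 mm. A picture is of the moment at which its call begins. get_calibration takes no time and is no camera call.
- ctrl.sign_off(): hands the job in; it is judged then, once.
The state is a dict: "time_s": time; "joint_positions": joint angles; "qd": joint speeds; "joint_torque": joint torques, N m; "tool_pos": TCP position; "eef_rot": TCP orientation; "force": force on the tool from outside, world axes, zero at the start; "ft_torque": the same for the moment, N m; "grip_width": opening from 0.0 (shut) to 1.0 (fully open); "grasp_force": force on a finger pad.
Only numpy, scipy, OpenCV 4.12 (cv2) and the standard library are available. Lean on these libraries where they do the work, as an engineer would, in place of code of your own. Each camera call takes 0.05 s, during which the arm holds its last target. There are 200 camera calls.

## Task

Close the cigar mould: its top half lies ribs-up on the sloping rest. Push it on end all the way down into the leaning spring clip and let go, then take hold of it from its plain back, draw it out, turn it ribs-down and lay it gently - still in the grip until it sits, not dropped - flat and squarely in line on the lower half with the two cigars, and let go. Leave the other things on the bench alone.

Things in the scene. Friction and masses are not known exactly. Their poses are not given: they have to be found in the camera images.
- lid: Top half of the mould: loose pale wood block 56 (x) x 150 (y, long axis) x 26 (z) mm, about 0.16 kg, origin at its centre; z points out of the ribbed face, -z out of the plain back. It starts back down, ribs up on the sloping rest, y rising at 40 degrees. Grip it across its 56 mm width. Either end may go in the clip first or lie either way on the lower half.
- lid_ribs (a point): Centre of the ribbed face of the top half, 13 mm from its origin along its z. The face has two channels 20 mm wide, 126 mm long and 10 mm deep, centred at x = +-12.5 mm, between three long ribs and two solid ends, all level.
- rest: Fixed wooden sloping rest, foot 80 (x) x 160 (y) mm, origin at the centre of its underside. Its ramp, 40 mm wide (narrower than the top half), rises towards its +y at 40 degrees; a 14 mm lip stops the top half's low end. The top half's upper 35 mm overhang the ramp; its centre starts 80 mm above the bench.
- clip: Fixed steel spring clip, foot 80 (x) x 100 (y) x 12 mm, origin at the centre of its underside. Its slot is 44 mm wide along x and leans 20 degrees from upright towards the clip's -y: up the slot is (0, -0.342, 0.940) in its frame. The slot's floor, square to it, is centred at (0, 0, 32 mm). A fixed leaf 60 mm long is on the -y side, a sprung leaf 39 mm long on the +y side.
- clip_hold (a point): In the mid-plane of the clip's slot, 75 mm up it from the floor: where the top half's centre is when it stands fully down, its 26 mm thickness between the leaves. The leaves' flared mouths, 43 mm wide, end 67 and 80 mm up the slot. The frame's axes are the clip's.
- clip_leaf (a joint): Angle of the sprung leaf (rad): 0 with the clip empty (22.5 mm gap), about 0.06 with the top half between the leaves. Spring 3 N m/rad, preloaded 0.21 N m; pushing in or drawing out takes 5 to 15 N.
- mould: Fixed lower half of the mould: pale wood block 50 (x) x 150 (y, long axis) x 30 (z) mm, origin at the centre of its underside. Two brown cigars 15 mm thick and 112 mm long lie along y in it at x = +-12.5 mm and stand 7.5 mm above its upper face; the top half's channels go over them. The top half overhangs it 3 mm on each long side.
- mould_top (a point): Centre of the upper face of the lower half, 30 mm above the bench, where the ribbed face's centre must come.
- paste_jar: Bystander: glass jar 56 mm across, 65 mm high, loose, origin under its centre.
- ring_gauge: Bystander: flat wooden gauge 50 x 130 x 8 mm, loose, origin under its centre.
- cutter_block: Bystander: small brass cigar cutter 50 x 90 mm, 52 mm high at its blade end, loose, origin under its centre.
Things that resemble listed ones, but are neither listed nor needed, are in the scene too. Leave any blue or purple look-alike of the lid alone. Of the things that look like the rest, the larger one is meant.

How it is judged:
On the way, in this order (a step that is already met when the one before it is completed fails the run):
1. the top half is lifted off the rest in the gripper (distance of lid from where it was at the start of the episode above 0.04 m and contact force between the fingers and lid above 1 N and contact force between lid and rest below 0.01 N), for 0.1 s.
2. it stands on end, fully down between the clip's leaves (centre within 12 mm of clip_hold, its width in line with the clip within 0.17 rad), and the gripper has let go (distance between lid and clip_hold below 0.012 m and value of joint clip_leaf above 0.03 rad and contact force between the fingers and lid below 0.05 N and linear speed of lid below 0.02 m/s and angle between the x axis of lid and the x axis of clip, either way round below 0.17 rad), for 0.2 s.
3. gripped again with the TCP no farther than 5 mm to the ribbed side of its middle, and drawn clear of the clip (contact force between the fingers and lid above 1 N and z of the grasp point in the frame of lid below 0.005 m and distance between lid and clip_hold above 0.07 m and contact force between lid and clip below 0.01 N), for 0.1 s.
4. laid ribs-down in line on the lower half (ribbed face within 6 mm of its upper face), still in the grip (x of lid in the frame of mould_top between -0.0045 and 0.0045 m and y of lid in the frame of mould_top between -0.006 and 0.006 m and angle between the y axis of lid and the y axis of mould, either way round below 0.09 rad and z of lid in the frame of mould_top above 0.005 m and z of lid_ribs in the frame of mould_top below 0.006 m and contact force between the fingers and lid above 1 N), for 0.1 s.
At the end, for the whole second after the job is handed in: The top half lies still and released, ribs down, on the lower half: centres within 4.5 mm across and 6 mm along, long axes within 0.09 rad, faces within 3 mm and parallel within 0.05 rad (x of lid in the frame of mould_top between -0.0045 and 0.0045 m and y of lid in the frame of mould_top between -0.006 and 0.006 m and angle between the y axis of lid and the y axis of mould, either way round below 0.09 rad and z of lid in the frame of mould_top above 0.005 m and z of lid_ribs in the frame of mould_top between -0.003 and 0.003 m and angle between the z axis of lid and the z axis of mould, either way round below 0.05 rad and linear speed of lid below 0.01 m/s and contact force between the fingers and lid below 0.05 N); the robot touches nothing.
It fails at once if a bystander is pushed more than 25 mm (distance of any of paste_jar, ring_gauge, cutter_block from where it was at the start of the episode above 0.025 m).
It fails at once if the top half is pressed or dropped on the cigars with more than 40 N (contact force between lid and mould above 40 N).
It also fails if it takes over 59 s, if anything falls off the work surface, if the arm or the gripper's body presses on something with over 40 N, if the wrist force passes 120 N, or if a joint passes its speed limit or range.

## Working session

There is one attempt and no reset: what is moved stays moved. The work goes in short steps, Python scripts to look and compute and a shell command to move; the robot and the scene stay as the last step left them, time stands still between calls to the robot, and variables do not carry over. Pictures are saved under pics/ and viewed, at most 10 in all, crops included, and the job is handed in when it is done.

```bash
mkdir -p pics; ls; python3 - <<'E'
from station import ctrl
import cv2, numpy as np
for n in ("top","side"):
    im=ctrl.camera(n); cv2.imwrite(f"pics/{n}0.png",cv2.resize(im[:,:,::-1],None,fx=1.5,fy=1.5,interpolation=cv2.INTER_CUBIC)); np.save(f"pics/{n}0.npy",im)
    c=ctrl.get_calibration(n); print(n,c["fx"],c["fy"],c["cx"],c["cy"]); print(np.round(c["extrinsics"],4).tolist())
print(ctrl.sense())
E
```

```text
pics
top 452.3647815794349 452.3647815794349 246.7215564648486 195.9545332122749
[[-0.0165, -0.9998, -0.0062, -0.0273], [-0.9971, 0.0169, -0.0736, 0.4888], [0.0737, 0.005, -0.9973, 1.4743], [0.0, 0.0, 0.0, 1.0]]
side 495.27898465445713 495.27898465445713 252.53403866780715 196.47408047192826
[[0.7597, -0.6498, -0.0243, -0.3647], [-0.3816, -0.4153, -0.8258, 0.2364], [0.5265, 0.6366, -0.5635, 1.3223], [0.0, 0.0, 0.0, 1.0]]
{'time_s': 0.1, 'joint_positions': array([-1.330989  ,  0.4683139 , -0.01161337,  1.6035245 ,  0.00596172,
        1.07139034, -0.05631339]), 'qd': array([-1.38299923e-03, -2.21909440e-03,  5.33922554e-04, -4.28185138e-03,
        3.85541740e-05,  3.94459959e-04, -5.49285274e-04]), 'joint_torque': array([ 9.09249266e-04, -5.33519304e+01,  2.13395868e-02, -2.51967341e+01,
        1.14013921e-02,  4.35940339e-03,  3.42378883e-05]), 'tool_pos': array([0.18129907, 0.62371748, 0.24912037]), 'eef_rot': array([-4.42867649e-01, -3.11006908e+00,  2.50450152e-03]), 'force': array([ 0.43307702,  0.03889957, -0.62389372]), 'ft_torque': array([ 0.01451086, -0.01659367,  0.05599643]), 'grasp_force': 0.0, 'grip_width': 1.0011727441925353}
```

View pics/top0.png

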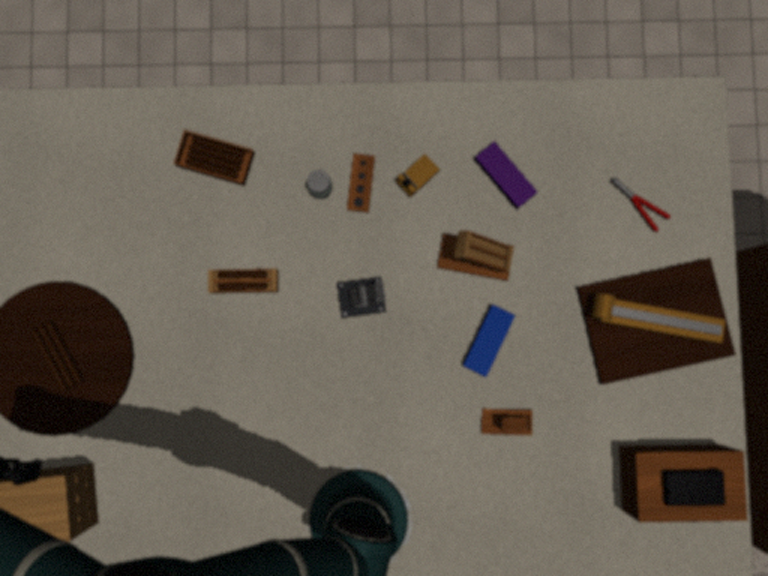

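View pics/side0.png

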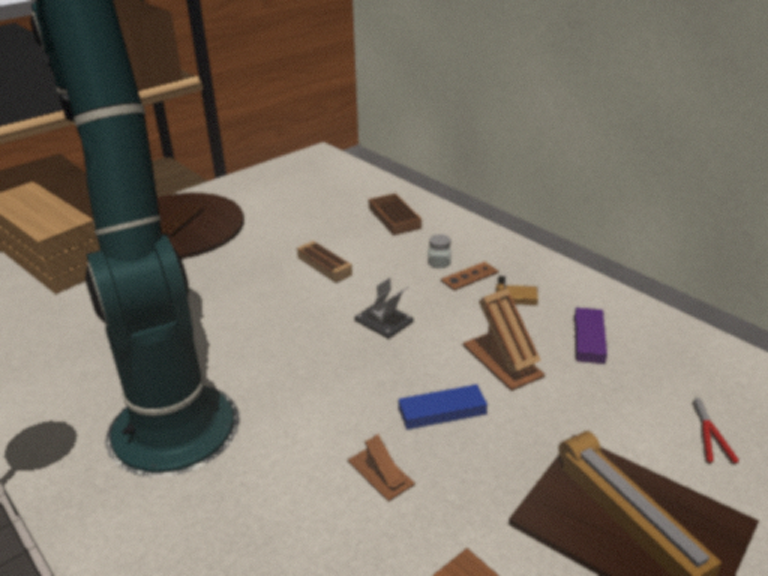

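Top view (1.5x pixels):
- **Lid:** pale ribbed block at (483,248), lying on the larger rest at (475,257). The smaller rest at (506,421) is a look-alike, and so are the blue block (488,340) and the purple block (505,175).
- **Clip:** (361,297).
- **Mould:** pale block with two brown cigars at (243,280). The dark tray at (215,157) is a look-alike.
- **Bystanders:** jar (319,184), gauge (361,183) and cutter (416,174).

I'll confirm these in one enlarged mosaic and compute the masks.

```bash
cat > h.py <<'E'
import numpy as np, cv2
from station import ctrl
from scipy.spatial.transform import Rotation as R
def cal(n):
    c=ctrl.get_calibration(n); K=np.array([[c["fx"],0,c["cx"]],[0,c["fy"],c["cy"]],[0,0,1]]); return K,np.array(c["extrinsics"])
def ray(n,p):
    K,E=cal(n); p=np.atleast_2d(p).astype(float)
    d=np.c_[p,np.ones(len(p))]@np.linalg.inv(K).T@E[:3,:3]; return -E[:3,:3].T@E[:3,3],d
def onplane(n,p,z):
    o,d=ray(n,p); return o+d*((z-o[2])/d[:,2])[:,None]
def proj(n,X):
    K,E=cal(n); q=(np.atleast_2d(X)@E[:3,:3].T+E[:3,3])@K.T; return q[:,:2]/q[:,2:]
def tri(pt,ps):
    (o1,d1),(o2,d2)=ray("top",pt),ray("side",ps); A=np.c_[d1[0],-d2[0]]
    s=np.linalg.lstsq(A,o2-o1,rcond=None)[0]; a,b=o1+s[0]*d1[0],o2+s[1]*d2[0]; return (a+b)/2,np.linalg.norm(a-b)
E
python3 - <<'E'
from h import *
t=np.load("pics/top0.npy"); s=np.load("pics/side0.npy")
def crop(im,cx,cy,w=56,h=42,f=6.9):
    x,y=int(cx-w/2),int(cy-h/2); return cv2.resize(im[y:y+h,x:x+w,::-1],(264,290) if 0 else (266,200),interpolation=cv2.INTER_CUBIC),(x,y)
a=[crop(t,318,171),crop(t,241,198),crop(t,162,187),crop(s,334,222,72,54),crop(s,256,204),crop(s,216,174)]
print([c[1] for c in a])
m=np.vstack([np.hstack([c[0] for c in a[:3]]),np.hstack([c[0] for c in a[3:]])])
m=np.clip(m.astype(float)*1.5,0,255).astype(np.uint8); cv2.imwrite("pics/mos.png",m)
# mould: saturated blob in the top view
hsv=cv2.cvtColor(t,cv2.COLOR_RGB2HSV)
def blob(hsv,lo,hi,roi):
    m=cv2.inRange(hsv,lo,hi); k=np.zeros_like(m); x0,y0,x1,y1=roi; k[y0:y1,x0:x1]=m[y0:y1,x0:x1]; 
    c=max(cv2.findContours(k,0,1)[0],key=cv2.contourArea); return c
c=blob(hsv,(0,70,0),(40,255,255),(130,165,195,210)); r=cv2.minAreaRect(c); print("mould rect",r, onplane("top",cv2.boxPoints(r),0.03).round(4).tolist())
print("mould c",onplane("top",[r[0]],0.03))
print("hsv mould rows",hsv[187,138:188].tolist())
E
```

```text
[(290, 150), (213, 177), (134, 166), (298, 195), (228, 183), (188, 153)]
mould rect ((161.47647094726562, 186.60586547851562), (16.125995635986328, 47.32571792602539), 88.49256896972656) [[0.5487, 0.3221, 0.03], [0.5502, 0.1665, 0.03], [0.497, 0.1654, 0.03], [0.4956, 0.3206, 0.03]]
mould c [[0.52284168 0.2436281  0.03      ]]
hsv mould rows [[17, 81, 119], [15, 116, 117], [16, 149, 111], [16, 143, 109], [15, 173, 99], [13, 171, 94], [14, 171, 94], [12, 178, 86], [14, 185, 84], [13, 181, 86], [12, 171, 88], [12, 183, 82], [14, 178, 89], [13, 178, 79], [11, 178, 83], [12, 177, 78], [12, 184, 79], [12, 174, 79], [12, 174, 76], [12, 188, 76], [12, 181, 79], [12, 192, 77], [13, 186, 78], [14, 185, 80], [13, 190, 78], [12, 175, 86], [14, 181, 83], [11, 168, 85], [14, 187, 82], [14, 177, 82], [13, 178, 83], [12, 171, 79], [13, 165, 85], [13, 173, 84], [12, 190, 78], [14, 177, 82], [14, 190, 78], [14, 176, 77], [13, 171, 76], [12, 171, 85], [15, 197, 83], [14, 164, 87], [14, 148, 93], [14, 143, 100], [17, 146, 110], [15, 141, 107], [16, 135, 87], [16, 70, 88], [18, 45, 114], [19, 40, 121]]
```

View pics/mos.png

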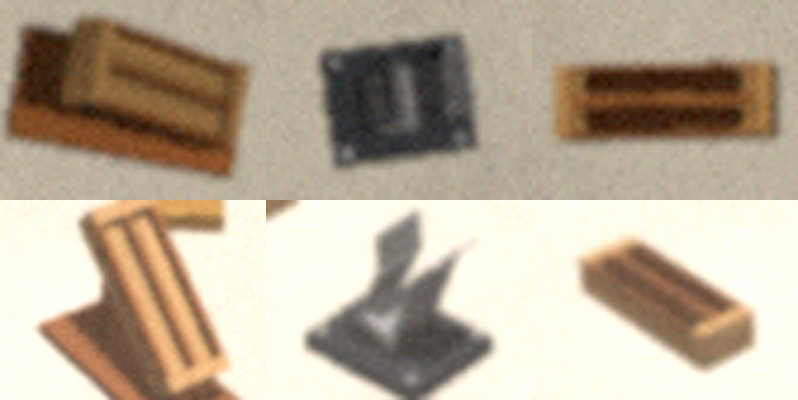

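The mosaic confirms three things:
- **Lid:** pale and ribbed, on the larger rest. Its high end is image-left in the top view.
- **Clip:** four bolts at mosaic (333,62), (455,45), (465,137) and (348,155), with two leaves.
- **Mould:** pale block with two dark cigars.

Next I'll work out the poses from these corners.

```bash
python3 - <<'E'
from h import *
from scipy.optimize import least_squares
t=np.load("pics/top0.npy"); s=np.load("pics/side0.npy")
def m2p(m,k,org,sc): return (np.array(m,float)-k+.5)/sc-.5+org
b=m2p([[333,62],[455,45],[465,137],[348,155]],[266,0],[213,177],4.75)
B=onplane("top",b,.012); print("bolts",B.round(4).tolist(),"c",B.mean(0).round(4))
d=(B[1]+B[2]-B[0]-B[3])[:2]; print("dir img-left->right deg",np.degrees(np.arctan2(d[1],d[0])), "L",np.linalg.norm(d)/2, np.linalg.norm((B[0]+B[1]-B[2]-B[3])[:2])/2)
g=cv2.cvtColor(t,cv2.COLOR_RGB2GRAY); m=(g<75).astype(np.uint8); k=np.zeros_like(m); k[180:216,220:262]=m[180:216,220:262]
c=max(cv2.findContours(k,0,1)[0],key=cv2.contourArea); r=cv2.minAreaRect(c); print("clip rect",r,onplane("top",[r[0]],.006).round(4), onplane("top",cv2.boxPoints(r),.012).round(3).tolist())
# leaf-tip hypotheses
cc=B.mean(0)[:2]; a0=np.arctan2(d[1],d[0])
for h in (0,1):
    # clip +y along a0 (image right) if h==0 else opposite
    a=a0+np.pi*h; y=np.array([np.cos(a),np.sin(a),0]); x=np.array([np.sin(a),-np.cos(a),0]); z=np.array([0,0,1.])
    up=-.342*y+.94*z; n=.94*y+.342*z; fl=np.r_[cc,.032]
    tips=[fl+80*.001*up-.0215*n,fl+67*.001*up+.0215*n, fl+.15*up]
    P=np.array(tips); print("h",h,"fixed,sprung,standing top | mosaic side",((proj("side",P)-[228,183]+.5)*4.75+[266,200]).round(0).tolist(),"top",((proj("top",P)-[213,177]+.5)*4.75+[266,0]).round(0).tolist())
# lid corners of ribbed face (mosaic readings): high-left.. order: high A, high B, low B, low A (A=upper in top view)
T=m2p([[116,20],[103,106],[234,146],[248,66]],[0,0],[290,150],4.75)
S=m2p([[150,208],[84,218],[170,390],[229,364]],[0,200],[298,195],266/72)
for p,q in zip(T,S):
    X,e=tri(p,q); print("lidcorner",X.round(4),round(e,4))
def pose(v):
    x,y,a=v; h=np.array([np.cos(a),np.sin(a),0]); z=np.array([0,0,1.]); c4,s4=np.cos(.698),np.sin(.698)
    Y=h*c4+z*s4; Z=-h*s4+z*c4; X=np.cross(Y,Z); return np.array([x,y,.08]),X,Y,Z
def res(v):
    o,X,Y,Z=pose(v); Q=[o+.013*Z+i*.028*X+j*.075*Y for i,j in ((1,1),(-1,1),(-1,-1),(1,-1))]
    return np.r_[(proj("top",Q)-T).ravel(),(proj("side",Q)-S).ravel()]
f=least_squares(res,[.57,-.2,1.3]); print("lid",f.x.round(4),"yaw deg",np.degrees(f.x[2]),"res px",f.fun.round(1))
E
```

```text
bolts [[0.5107, 0.0306, 0.012], [0.5212, -0.0548, 0.012], [0.4568, -0.0606, 0.012], [0.4456, 0.021, 0.012]] c [ 0.4836 -0.016   0.012 ]
dir img-left->right deg -82.61753508367191 L 0.08419319653120454 0.06523868426562923
clip rect ((240.1799774169922, 197.75999450683594), (23.900211334228516, 30.122751235961914), 81.8698959350586) [[ 0.4835 -0.0135  0.006 ]] [[0.516, 0.041, 0.012], [0.529, -0.058, 0.012], [0.45, -0.068, 0.012], [0.438, 0.031, 0.012]]
h 0 fixed,sprung,standing top | mosaic side [[347.0, 203.0], [398.0, 224.0], [339.0, 105.0]] top [[326.0, 101.0], [394.0, 91.0], [314.0, 94.0]]
h 1 fixed,sprung,standing top | mosaic side [[458.0, 256.0], [405.0, 227.0], [462.0, 159.0]] top [[470.0, 80.0], [402.0, 90.0], [477.0, 70.0]]
lidcorner [ 0.6036 -0.2423  0.1288] 0.0072
lidcorner [ 0.5449 -0.2295  0.1407] 0.0109
lidcorner [ 0.5301 -0.3335  0.0441] 0.0053
lidcorner [ 0.5847 -0.3444  0.0457] 0.0054
lid [ 0.567  -0.2789  1.3922] yaw deg 79.76725107202348 res px [-2.6  0.5 -2.6  0.4  0.9  1.4  0.5  1.4 -0.4 -3.9  1.7 -0.6  1.8  1.8
  1.6  1.9]
```

```bash
cat >> h.py <<'E'
LID0=np.array([.5673,-.279,.08]); YAWL=np.radians(80.3)
CLIP=np.array([.484,-.015,0]); YAWC=np.radians(97.4)
MOULD=np.array([.5243,.2458,.03]); YAWM=np.radians(90.5)
def M(yaw,pitch):
    "lid axes: y at elevation pitch above horizontal heading yaw, ribs z"
    h=np.array([np.cos(yaw),np.sin(yaw),0]); u=np.array([0,0,1.]); Y=h*np.cos(pitch)+u*np.sin(pitch); Z=-h*np.sin(pitch)+u*np.cos(pitch)
    return np.c_[np.cross(Y,Z),Y,Z]
def tool(L,a,back=False):
    "tool axes for a lid orientation: from the ribs side, tool z a deg off -y towards -z; from the back: a deg off +z towards -y"
    a=np.radians(a); d=np.array([0,-np.cos(a),-np.sin(a)]) if not back else np.array([0,-np.sin(a),np.cos(a)])
    y=np.array([1.,0,0]) if not back else np.array([-1.,0,0])
    return L@np.c_[np.cross(y,d),y,d]
def rows(p,Rm,note=""):
    s=ctrl.sense(); R0=R.from_rotvec(s["eef_rot"]).as_matrix(); o=R0.T@(np.array(p)-s["tool_pos"]); v=np.degrees(R.from_matrix(R0.T@Rm).as_rotvec())
    print(note,"off",o.round(4).tolist(),"rot",v.round(2).tolist(),"n>=",round(max(np.linalg.norm(o)/.0417,np.linalg.norm(v)/7.16),1))
def st():
    s=ctrl.sense(); print({k:np.round(s[k],4).tolist() for k in ("time_s","tool_pos","joint_positions","force","grip_width","grasp_force")}); return s
E
python3 - <<'E'
from h import *
L=M(YAWL,np.radians(40)); T=tool(L,25); print(T.round(3).tolist())
g=LID0+L@[0,.05,0]; print("grasp tcp",g)
rows([.45,.15,.32],T,"via"); rows(g-T[:,2]*.12,T,"pre")
E
```

```text
[[0.153, 0.986, -0.071], [0.893, -0.168, -0.417], [-0.423, 0.0, -0.906]]
grasp tcp [ 0.57375352 -0.24124537  0.11213938]
via off [-0.3903, -0.38, -0.0702] rot [18.12, -20.32, 82.07] n>= 13.2
pre off [-0.6125, -0.6706, 0.0293] rot [18.12, -20.32, 82.07] n>= 21.8
```

```bash
python3 -m jog '{"offset":[[-0.06,-0.05,-0.03],[-0.10,-0.09,-0.06],[-0.13,-0.12,-0.08],[-0.16,-0.15,-0.08],[-0.19,-0.18,-0.08],[-0.22,-0.21,-0.08],[-0.25,-0.24,-0.08],[-0.28,-0.27,-0.08],[-0.31,-0.30,-0.08],[-0.33,-0.32,-0.08]],"rotation":[[1.5,-1.7,7],[3,-3.5,14],[4.5,-5,21],[6,-7,28],[7.5,-8.5,35],[9,-10,41],[10.5,-12,48],[12,-13.5,55],[13.5,-15,61],[15,-17,68]],"hand":[1,1,1,1,1,1,1,1,1,1]}'; python3 - <<'E'
from h import *
st(); L=M(YAWL,np.radians(40)); T=tool(L,25); g=LID0+L@[0,.05,0]
rows([.5,0,.28],T,"via"); rows(g-T[:,2]*.12,T,"pre")
E
```

```text
time_s: 0.93
tool_pos: [0.3822, 0.2723, 0.3292]
eef_rot: [1.942, 2.116, -0.412]
force: [0.6, 0.1, 0.1]
grip_width: 1.005
grasp_force: 0.0
{'time_s': 0.9333, 'tool_pos': [0.3822, 0.2723, 0.3292], 'joint_positions': [-1.1603, 0.2248, 0.3798, 1.8249, 0.1727, 1.3849, -0.7478], 'force': [0.6177, 0.1193, 0.0931], 'grip_width': 1.0049, 'grasp_force': 0.0}
via off [-0.2454, 0.0984, 0.1433] rot [3.22, -3.47, 14.0] n>= 7.2
pre off [-0.4089, 0.1683, 0.2668] rot [3.22, -3.47, 14.0] n>= 12.4
```

```bash
python3 -m jog '{"offset":[[-0.03,0.01,0.018],[-0.06,0.025,0.035],[-0.09,0.037,0.053],[-0.12,0.05,0.07],[-0.15,0.06,0.09],[-0.18,0.074,0.107],[-0.21,0.086,0.125],[-0.24,0.098,0.143],[-0.27,0.11,0.165],[-0.30,0.123,0.187]],"rotation":[[0.3,-0.3,1.4],[0.6,-0.7,2.8],[1,-1,4.2],[1.3,-1.4,5.6],[1.6,-1.7,7],[1.9,-2,8.4],[2.2,-2.4,9.8],[2.5,-2.8,11.2],[2.9,-3.1,12.6],[3.2,-3.5,14]],"hand":[1,1,1,1,1,1,1,1,1,1]}'; python3 - <<'E'
from h import *
st(); L=M(YAWL,np.radians(40)); T=tool(L,25); g=LID0+L@[0,.05,0]
rows(g-T[:,2]*.10,T,"pre")
E
```

```text
time_s: 1.77
tool_pos: [0.5303, -0.0635, 0.2568]
eef_rot: [2.153, 1.824, -0.477]
force: [0.4, 0.4, -0.0]
grip_width: 0.999
grasp_force: 0.0
{'time_s': 1.7667, 'tool_pos': [0.5303, -0.0635, 0.2568], 'joint_positions': [-0.6775, 0.3664, 0.6378, 1.8947, 0.2394, 1.062, -0.3548], 'force': [0.3885, 0.4448, -0.0196], 'grip_width': 0.9986, 'grasp_force': 0.0}
pre off [-0.0914, 0.0723, 0.1021] rot [0.09, -0.05, 0.25] n>= 3.7
```

```bash
python3 -m jog '{"offset":[[-0.02,0.016,0.02],[-0.04,0.032,0.044],[-0.06,0.047,0.067],[-0.08,0.063,0.089],[-0.0914,0.0723,0.102],[-0.0914,0.0723,0.102],[-0.0914,0.0723,0.102]],"rotation":[[0.1,0,0.2],[0.1,0,0.2],[0.1,0,0.2],[0.1,0,0.2],[0.1,0,0.2],[0.1,0,0.2],[0.1,0,0.2]],"hand":[1,1,1,1,1,1,1]}'; python3 - <<'E'
from h import *
st(); L=M(YAWL,np.radians(40)); T=tool(L,25); g=LID0+L@[0,.05,0]
rows(g,T,"grasp")
s=ctrl.camera("side"); t=ctrl.camera("top")
p=proj("side",[g])[0]; q=proj("top",[g])[0]
a=cv2.resize(s[int(p[1])-60:int(p[1])+50,int(p[0])-50:int(p[0])+50],(400,440),interpolation=2); b=cv2.resize(t[int(q[1])-55:int(q[1])+55,int(q[0])-50:int(q[0])+50],(400,440),interpolation=2)
cv2.imwrite("pics/pre.png",np.clip(np.hstack([a,b])[:,:,::-1]*1.4,0,255).astype(np.uint8)); print(p,q)
E
```

```text
time_s: 2.35
tool_pos: [0.5799, -0.1991, 0.2024]
eef_rot: [2.158, 1.819, -0.481]
force: [0.5, 0.5, 0.2]
grip_width: 0.995
grasp_force: 0.0
{'time_s': 2.35, 'tool_pos': [0.5799, -0.1991, 0.2024], 'joint_positions': [-0.3978, 0.5365, 0.6316, 1.81, 0.1665, 0.8962, -0.1106], 'force': [0.4678, 0.4623, 0.2213], 'grip_width': 0.9952, 'grasp_force': 0.0}
grasp off [-0.0005, 0.0014, 0.0998] rot [-0.16, 0.0, -0.0] n>= 2.4
[331.77651634 205.28394505] [312.39513856 165.12061094]
```

View pics/pre.png

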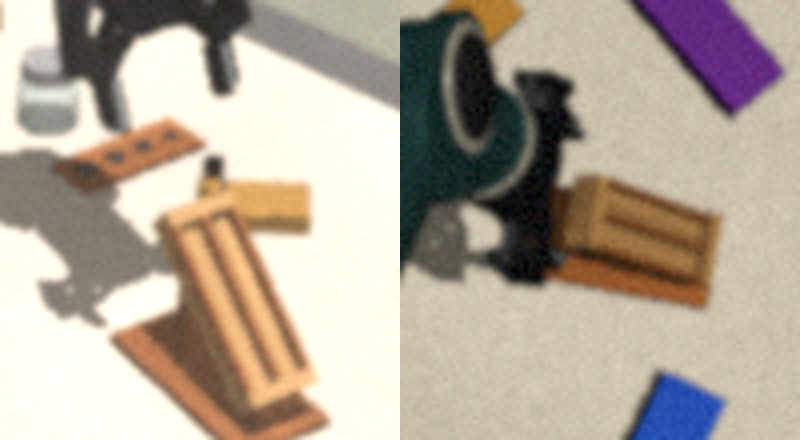

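The side view (left panel) shows the open fingers above the lid's high end at (200,200). The top view (right panel) shows them straddling its centreline at about (540,175) after parallax. Descending.

```bash
python3 -m jog '{"offset":[[0,0.001,0.025],[0,0.001,0.05],[0,0.001,0.07],[0,0.001,0.085],[0,0.001,0.095],[0,0.001,0.1],[0,0.001,0.1]],"rotation":[[0,0,0],[0,0,0],[0,0,0],[0,0,0],[0,0,0],[0,0,0],[0,0,0]],"hand":[1,1,1,1,1,1,1]}' && python3 - <<'E'
from h import *
st(); g=LID0
s=ctrl.camera("side"); t=ctrl.camera("top")
p=proj("side",[g])[0]; q=proj("top",[g])[0]
a=cv2.resize(s[int(p[1])-70:int(p[1])+40,int(p[0])-50:int(p[0])+50],(400,440),interpolation=2); b=cv2.resize(t[int(q[1])-55:int(q[1])+55,int(q[0])-50:int(q[0])+50],(400,440),interpolation=2)
cv2.imwrite("pics/at.png",np.clip(np.hstack([a,b])[:,:,::-1]*1.4,0,255).astype(np.uint8))
E
```

```text
time_s: 3.03
tool_pos: [0.5744, -0.239, 0.1122]
eef_rot: [2.155, 1.823, -0.478]
force: [0.8, -1.3, 0.2]
grip_width: 0.997
grasp_force: 0.0
{'time_s': 3.0333, 'tool_pos': [0.5744, -0.239, 0.1122], 'joint_positions': [-0.2967, 0.6695, 0.591, 1.8518, 0.1273, 0.7052, -0.0772], 'force': [0.8316, -1.3319, 0.1657], 'grip_width': 0.9968, 'grasp_force': 0.0}
```

View pics/at.png

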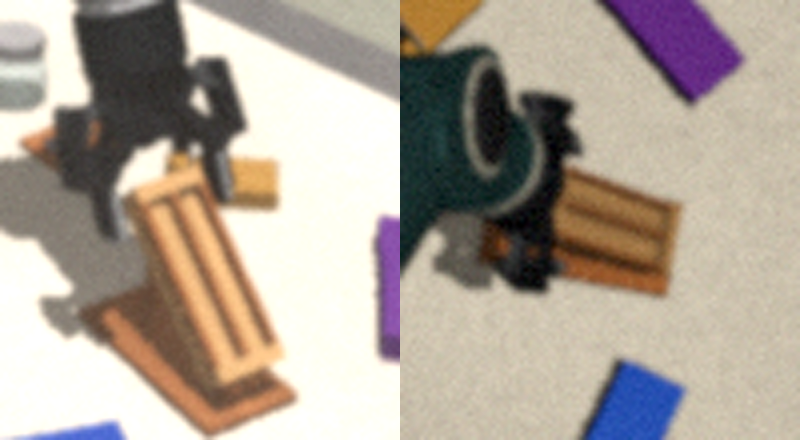

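The lid's high end, at (165,180) in the left panel, sits between both fingers, at about (115,215) and (220,180). Closing.

```bash
python3 -m jog '{"offset":[[0,0,0],[0,0,0],[0,0,0],[0,0,0],[0,0,0],[0,0,0],[0,0,0],[0,0,0],[0,0,0],[0,0,0]],"rotation":[[0,0,0],[0,0,0],[0,0,0],[0,0,0],[0,0,0],[0,0,0],[0,0,0],[0,0,0],[0,0,0],[0,0,0]],"hand":[0.5,0,-0.3,-1,-1,-1,-1,-1,-1,-1]}' && python3 - <<'E'
from h import *
s=st(); Rm=R.from_rotvec(s["eef_rot"]).as_matrix()
rows(s["tool_pos"]+[0,0.0,.08],Rm,"lift")
# clip insertion poses
L=M(YAWC,np.radians(110)) ; print(L.round(3).tolist()); T=tool(L,25); print("T",T.round(3).tolist())
E
```

```text
time_s: 3.97
tool_pos: [0.5754, -0.2393, 0.1136]
eef_rot: [2.155, 1.821, -0.476]
force: [-0.1, 2.7, 6.3]
grip_width: 0.646
grasp_force: 62.6
{'time_s': 3.9667, 'tool_pos': [0.5754, -0.2393, 0.1136], 'joint_positions': [-0.2966, 0.6677, 0.5916, 1.8503, 0.1272, 0.706, -0.0773], 'force': [-0.0581, 2.7305, 6.2719], 'grip_width': 0.6455, 'grasp_force': 62.5951}
lift off [-0.0337, 0.0001, -0.0725] rot [0.0, 0.0, 0.0] n>= 1.9
[[0.992, 0.044, 0.121], [0.129, -0.339, -0.932], [-0.0, 0.94, -0.342]]
T [[-0.091, 0.992, -0.091], [0.701, 0.129, 0.701], [0.707, -0.0, -0.707]]
```

```bash
python3 -m jog '{"offset":[[-0.008,0,-0.018],[-0.017,0,-0.036],[-0.025,0,-0.054],[-0.034,0,-0.073],[-0.042,0,-0.09],[-0.042,0,-0.09]],"rotation":[[0,0,0],[0,0,0],[0,0,0],[0,0,0],[0,0,0],[0,0,0]],"hand":[-1,-1,-1,-1,-1,-1]}' && python3 - <<'E'
from h import *
st(); L=M(YAWC,np.radians(110)); T=tool(L,25); up=L[:,1]; floor=CLIP+[0,0,.032]
rows(floor+up*(.075+.10+.05),T,"preclip"); print(floor+up*.225)
E
```

```text
time_s: 4.47
tool_pos: [0.5764, -0.2406, 0.2156]
eef_rot: [2.155, 1.818, -0.471]
force: [0.5, -0.5, -0.6]
grip_width: 0.648
grasp_force: 63.9
{'time_s': 4.4667, 'tool_pos': [0.5764, -0.2406, 0.2156], 'joint_positions': [-0.3346, 0.5203, 0.6392, 1.7991, 0.1717, 0.8838, -0.0437], 'force': [0.5377, -0.541, -0.6362], 'grip_width': 0.648, 'grasp_force': 63.9204}
preclip off [0.109, -0.1061, -0.082] rot [3.5, 69.43, -17.79] n>= 10.0
[ 0.4939114  -0.09131359  0.24343084]
```

```bash
python3 -m jog '{"offset":[[0,0,-0.03],[0.01,-0.01,-0.05],[0.02,-0.02,-0.06],[0.035,-0.035,-0.07],[0.05,-0.05,-0.08],[0.065,-0.06,-0.085],[0.08,-0.075,-0.09],[0.09,-0.085,-0.095],[0.1,-0.095,-0.1],[0.1,-0.1,-0.1]],"rotation":[[0.3,6,-1.5],[0.6,12,-3],[1,18,-4.5],[1.2,24,-6],[1.5,30,-7.5],[1.8,36,-9],[2.1,42,-11],[2.4,48,-12.5],[2.7,54,-14],[3,60,-15.5]],"hand":[-1,-1,-1,-1,-1,-1,-1,-1,-1,-1]}' && python3 - <<'E'
from h import *
st(); L=M(YAWC,np.radians(110)); T=tool(L,25); up=L[:,1]; floor=CLIP+[0,0,.032]
rows(floor+up*(.075+.10+.05),T,"preclip"); print(floor+up*.225)
E
```

```text
time_s: 5.3
tool_pos: [0.4975, -0.0898, 0.2606]
eef_rot: [-1.76, -1.924, -0.544]
force: [0.5, -0.6, -1.7]
grip_width: 0.65
grasp_force: 64.4
{'time_s': 5.3, 'tool_pos': [0.4975, -0.0898, 0.2606], 'joint_positions': [0.1657, 0.4097, 0.3092, 1.8319, -0.6395, 1.3744, 0.8401], 'force': [0.497, -0.6226, -1.7277], 'grip_width': 0.6503, 'grasp_force': 64.3858}
preclip off [-0.0111, -0.0032, 0.0133] rot [0.09, 8.99, -2.34] n>= 1.3
[ 0.4939114  -0.09131359  0.24343084]
```

```bash
python3 -m jog '{"offset":[[-0.011,-0.003,0.005],[-0.011,-0.003,0.01],[-0.011,-0.003,0.0133],[-0.011,-0.003,0.0133]],"rotation":[[0,5,-1],[0.1,9,-2.3],[0.1,9,-2.3],[0.1,9,-2.3]],"hand":[-1,-1,-1,-1]}' && python3 - <<'E'
from h import *
st(); L=M(YAWC,np.radians(110)); T=tool(L,25); up=L[:,1]; floor=CLIP+[0,0,.032]
rows(floor+up*(.075+.10+.05),T,"err")
s=ctrl.camera("side"); t=ctrl.camera("top"); np.save("pics/s1.npy",s); np.save("pics/t1.npy",t)
c=floor+up*.12; p=proj("side",[c])[0].astype(int); q=proj("top",[c])[0].astype(int); print(p,q)
a=cv2.resize(s[p[1]-55:p[1]+55,p[0]-50:p[0]+50],(400,440),interpolation=2); b=cv2.resize(t[q[1]-55:q[1]+55,q[0]-50:q[0]+50],(400,440),interpolation=2)
cv2.imwrite("pics/clip1.png",np.clip(np.hstack([a,b])[:,:,::-1]*1.4,0,255).astype(np.uint8))
lid=floor+up*.175
cor=[lid+L@[i*.028,-.075,k*.013] for i in(-1,1) for k in(-1,1)]
print("pred low-end corners (-x back,-x rib,+x back,+x rib) in crop",((proj("side",cor)-p+[50,55]+.5)*4).round(0).tolist())
up_=[lid+L@[i*.028,.075,k*.013] for i in(-1,1) for k in(-1,1)]
print("pred high",((proj("side",up_)-p+[50,55]+.5)*4).round(0).tolist())
E
```

```text
time_s: 5.63
tool_pos: [0.4942, -0.0938, 0.2413]
eef_rot: [-1.639, -1.851, -0.666]
force: [-0.8, 0.6, -1.5]
grip_width: 0.651
grasp_force: 64.4
{'time_s': 5.6333, 'tool_pos': [0.4942, -0.0938, 0.2413], 'joint_positions': [0.2499, 0.4997, 0.2822, 1.8186, -0.7233, 1.4583, 0.9757], 'force': [-0.7863, 0.5849, -1.5238], 'grip_width': 0.6512, 'grasp_force': 64.3971}
err off [0.0033, 0.0, 0.0002] rot [-0.05, 0.38, -0.47] n>= 0.1
[265 180] [253 192]
pred low-end corners (-x back,-x rib,+x back,+x rib) in crop [[162.0, 248.0], [187.0, 270.0], [211.0, 217.0], [236.0, 238.0]]
pred high [[213.0, 102.0], [241.0, 124.0], [265.0, 72.0], [292.0, 94.0]]
```

View pics/clip1.png

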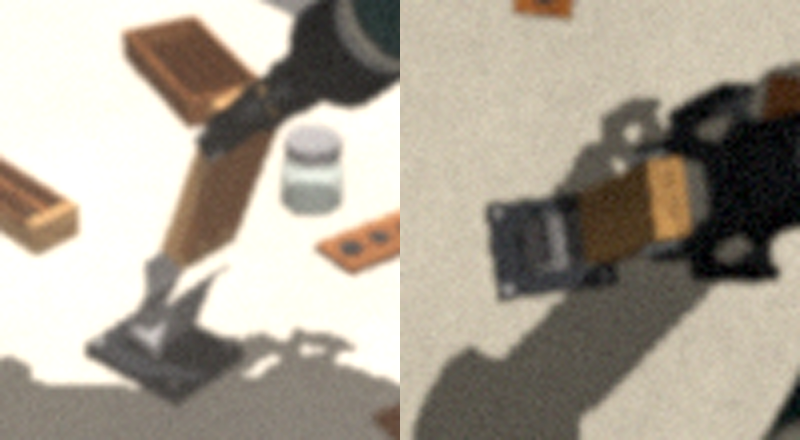

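The left panel shows the lid held on end above the clip, low-end corners at (163,255), (188,270) and (235,240), within 2–3 mm of prediction. The right panel shows it in line with the clip. Inserting.

```bash
python3 -m jog '{"offset":[[0.001,0,0.005],[-0.002,0,0.012],[-0.007,0,0.022],[-0.011,0,0.032],[-0.015,0,0.041],[-0.018,0,0.047],[-0.018,0,0.047]],"rotation":[[0,0.3,-0.4],[0,0.4,-0.5],[0,0.4,-0.5],[0,0.4,-0.5],[0,0.4,-0.5],[0,0.4,-0.5],[0,0.4,-0.5]],"hand":[-1,-1,-1,-1,-1,-1,-1]}' && python3 - <<'E'
from h import *
st(); L=M(YAWC,np.radians(110)); T=tool(L,25); up=L[:,1]; floor=CLIP+[0,0,.032]
for d in (.03,.015,0,-.005): rows(floor+up*(.075+d+.05),T,d)
E
```

```text
time_s: 6.32
tool_pos: [0.4916, -0.0729, 0.1955]
eef_rot: [-1.624, -1.856, -0.676]
force: [-0.2, 0.0, -1.0]
grip_width: 0.645
grasp_force: 64.5
{'time_s': 6.3167, 'tool_pos': [0.4916, -0.0729, 0.1955], 'joint_positions': [0.2389, 0.5501, 0.2593, 1.8699, -0.7614, 1.375, 1.0355], 'force': [-0.2445, 0.0052, -1.0071], 'grip_width': 0.6454, 'grasp_force': 64.4669}
0.03 off [-0.0088, -0.0, 0.0164] rot [-0.08, -0.07, 0.19] n>= 0.4
0.015 off [-0.0151, -0.0, 0.03] rot [-0.08, -0.07, 0.19] n>= 0.8
0 off [-0.0215, -0.0001, 0.0436] rot [-0.08, -0.07, 0.19] n>= 1.2
-0.005 off [-0.0236, -0.0001, 0.0481] rot [-0.08, -0.07, 0.19] n>= 1.3
```

```bash
python3 -m jog '{"offset":[[-0.003,0,0.005],[-0.006,0,0.010],[-0.009,0,0.016],[-0.011,0,0.02],[-0.013,0,0.025],[-0.015,0,0.03],[-0.015,0,0.03]],"rotation":[[0,0,0.2],[0,0,0.2],[0,0,0.2],[0,0,0.2],[0,0,0.2],[0,0,0.2],[0,0,0.2]],"hand":[-1,-1,-1,-1,-1,-1,-1]}' && python3 - <<'E'
from h import *
st(); L=M(YAWC,np.radians(110)); T=tool(L,25); up=L[:,1]; floor=CLIP+[0,0,.032]
for d in (0,-.01): rows(floor+up*(.075+d+.05),T,d)
E
```

```text
time_s: 6.9
tool_pos: [0.4917, -0.0628, 0.1657]
eef_rot: [-1.627, -1.855, -0.679]
force: [1.1, 1.2, -1.1]
grip_width: 0.645
grasp_force: 64.2
{'time_s': 6.9, 'tool_pos': [0.4917, -0.0628, 0.1657], 'joint_positions': [0.234, 0.5885, 0.2457, 1.8934, -0.7889, 1.3213, 1.0688], 'force': [1.1323, 1.2167, -1.0735], 'grip_width': 0.6453, 'grasp_force': 64.1819}
0 off [-0.0075, -0.0015, 0.0154] rot [0.13, -0.08, 0.13] n>= 0.4
-0.01 off [-0.0117, -0.0015, 0.0245] rot [0.13, -0.08, 0.13] n>= 0.7
```

```bash
python3 - <<'E'
from h import *
s=ctrl.camera("side"); t=ctrl.camera("top"); np.save("pics/s2.npy",s); np.save("pics/t2.npy",t)
L=M(YAWC,np.radians(110)); up=L[:,1]; floor=CLIP+[0,0,.032]
c=floor+up*.06; p=proj("side",[c])[0].astype(int); q=proj("top",[c])[0].astype(int); print(p,q)
a=cv2.resize(s[p[1]-40:p[1]+32,p[0]-33:p[0]+33],(400,440),interpolation=2); b=cv2.resize(t[q[1]-36:q[1]+36,q[0]-33:q[0]+33],(400,440),interpolation=2)
cv2.imwrite("pics/clip2.png",np.clip(np.hstack([a,b])[:,:,::-1]*1.4,0,255).astype(np.uint8))
E
```

```text
[261 193] [246 194]
```

View pics/clip2.png

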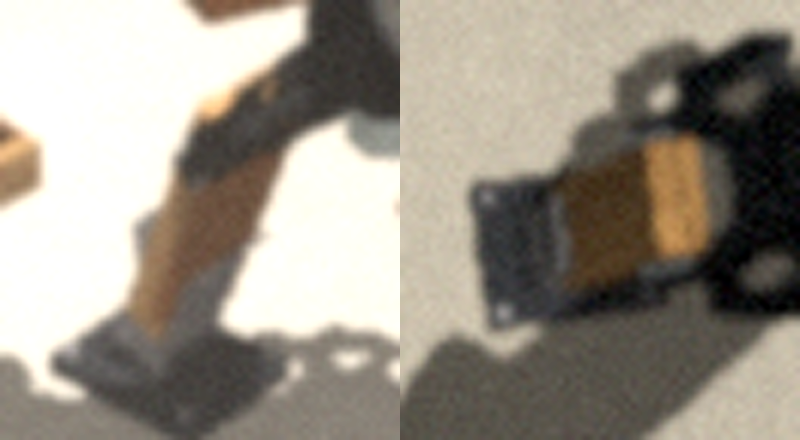

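The lid is between the leaves: the sprung leaf shows at left (143,230), the fixed leaf at (210,290), and the lid's low edge at (150,330). Pushing the rest of the way.

```bash
python3 -m jog '{"offset":[[-0.002,-0.001,0.003],[-0.003,-0.001,0.006],[-0.0045,-0.0015,0.009],[-0.006,-0.0015,0.012],[-0.0075,-0.0015,0.0154],[-0.0075,-0.0015,0.0154]],"rotation":[[0,0,0],[0,0,0],[0,0,0],[0,0,0],[0,0,0],[0,0,0]],"hand":[-1,-1,-1,-1,-1,-1]}' && python3 - <<'E'
from h import *
s=st(); L=M(YAWC,np.radians(110)); T=tool(L,25); up=L[:,1]; floor=CLIP+[0,0,.032]
print("up-slot force",s["force"]@up,"up-slot tcp mm",(s["tool_pos"]-floor)@up*1e3, "off-plane",(s["tool_pos"]-floor)@L[:,2]*1e3)
rows(floor+up*(.075-.01+.05),T,-.01)
E
```

```text
time_s: 7.5
tool_pos: [0.489, -0.0576, 0.15]
eef_rot: [-1.627, -1.854, -0.678]
force: [0.7, 0.8, 4.5]
grip_width: 0.65
grasp_force: 64.7
{'time_s': 7.5, 'tool_pos': [0.489, -0.0576, 0.15], 'joint_positions': [0.2326, 0.6084, 0.2388, 1.9082, -0.802, 1.2944, 1.089], 'force': [0.7094, 0.8359, 4.5082], 'grip_width': 0.6497, 'grasp_force': 64.6805}
up-slot force 3.984046277320812 up-slot tcp mm 125.50030909944864 off-plane -0.07664861500948567
-0.01 off [-0.0045, 0.0005, 0.0095] rot [0.08, -0.12, 0.11] n>= 0.3
```

Force is rising. I'll push in small steps until the floor stops it.

```bash
python3 -m jog '{"offset":[[-0.001,0,0.002],[-0.002,0,0.004],[-0.003,0,0.006],[-0.003,0,0.006]],"rotation":[[0,0,0],[0,0,0],[0,0,0],[0,0,0]],"hand":[-1,-1,-1,-1]}' && python3 - <<'E'
from h import *
s=st(); L=M(YAWC,np.radians(110)); up=L[:,1]; floor=CLIP+[0,0,.032]
print("up-slot force",s["force"]@up,"up-slot tcp mm",(s["tool_pos"]-floor)@up*1e3, "off-plane",(s["tool_pos"]-floor)@L[:,2]*1e3)
E
```

```text
time_s: 7.83
tool_pos: [0.4889, -0.0577, 0.1497]
eef_rot: [-1.624, -1.852, -0.685]
force: [-7.4, -13.6, 41.9]
grip_width: 0.646
grasp_force: 68.6
{'time_s': 7.8333, 'tool_pos': [0.4889, -0.0577, 0.1497], 'joint_positions': [0.2343, 0.6107, 0.2397, 1.9085, -0.8064, 1.2972, 1.0954], 'force': [-7.4029, -13.5686, 41.9448], 'grip_width': 0.6464, 'grasp_force': 68.593}
up-slot force 43.69121017353869 up-slot tcp mm 125.25962854911987 off-plane 0.11869315093226432
```

Bottomed out on the floor at 125 mm, as predicted. Relax, release and back off.

```bash
python3 -m jog '{"offset":[[0.0015,0,-0.003],[0.0027,0,-0.0055],[0.0027,0,-0.0055],[0.0027,0,-0.0055],[0.0027,0,-0.0055],[0.0027,0,-0.0055],[0.0027,0,-0.0055],[0.0027,0,-0.0055],[0.0027,0,-0.0055],[0.0027,0,-0.0055]],"rotation":[[0,0,0],[0,0,0],[0,0,0],[0,0,0],[0,0,0],[0,0,0],[0,0,0],[0,0,0],[0,0,0],[0,0,0]],"hand":[-1,-1,-0.1,0.3,0.6,1,1,1,1,1]}' && python3 - <<'E'
from h import *
st()
E
```

```text
time_s: 8.67
tool_pos: [0.4887, -0.0576, 0.1484]
eef_rot: [-1.628, -1.854, -0.676]
force: [-0.5, -0.3, 0.3]
grip_width: 1.002
grasp_force: 0.0
{'time_s': 8.6667, 'tool_pos': [0.4887, -0.0576, 0.1484], 'joint_positions': [0.2323, 0.6102, 0.2385, 1.909, -0.8016, 1.2915, 1.0892], 'force': [-0.4536, -0.2961, 0.3123], 'grip_width': 1.0018, 'grasp_force': 0.0}
```

```bash
python3 -m jog '{"offset":[[0,0,-0.015],[0,0,-0.04],[0,0,-0.07],[0,0,-0.1],[0,0,-0.12],[0,0,-0.12]],"rotation":[[0,0,0],[0,0,0],[0,0,0],[0,0,0],[0,0,0],[0,0,0]],"hand":[1,1,1,1,1,1]}' && python3 - <<'E'
from h import *
st()
s=ctrl.camera("side"); t=ctrl.camera("top"); np.save("pics/s3.npy",s); np.save("pics/t3.npy",t)
L=M(YAWC,np.radians(110)); up=L[:,1]; floor=CLIP+[0,0,.032]; lid=floor+.075*up
p=proj("side",[lid])[0].astype(int); q=proj("top",[lid])[0].astype(int); print(p,q)
a=cv2.resize(s[p[1]-33:p[1]+33,p[0]-30:p[0]+30],(400,440),interpolation=2); b=cv2.resize(t[q[1]-33:q[1]+33,q[0]-30:q[0]+30],(400,440),interpolation=2)
cv2.imwrite("pics/clip3.png",np.clip(np.hstack([a,b])[:,:,::-1]*1.4,0,255).astype(np.uint8))
f=400/60
C=[lid+L@[i*.028,.075,k*.013] for i in(-1,1) for k in(-1,1)]
print("pred top-end corners (-x back,-x rib,+x back,+x rib): side",((proj("side",C)-p+[30,33]+.5)*f).round(0).tolist(),"top",((proj("top",C)-q+[30,33]+.5)*f+[400,0]).round(0).tolist())
E
```

```text
time_s: 9.17
tool_pos: [0.5009, -0.146, 0.2358]
eef_rot: [-1.635, -1.858, -0.679]
force: [0.3, 0.4, 0.7]
grip_width: 1.0
grasp_force: 0.0
{'time_s': 9.1667, 'tool_pos': [0.5009, -0.146, 0.2358], 'joint_positions': [0.3134, 0.5574, 0.3042, 1.7422, -0.7053, 1.512, 1.0325], 'force': [0.2663, 0.3925, 0.7172], 'grip_width': 1.0002, 'grasp_force': 0.0}
[262 190] [248 194]
pred top-end corners (-x back,-x rib,+x back,+x rib): side [[183.0, 123.0], [226.0, 159.0], [267.0, 71.0], [310.0, 107.0]] top [[643.0, 270.0], [697.0, 263.0], [625.0, 145.0], [679.0, 139.0]]
```

View pics/clip3.png

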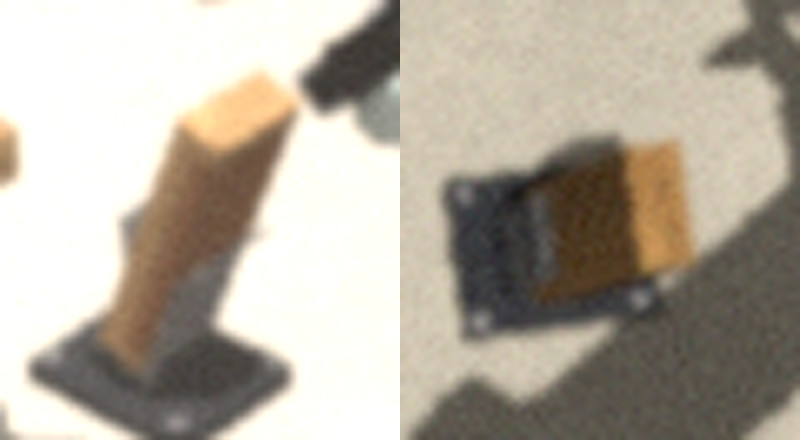

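The lid stands fully down in the clip and is released. Its top-end corners, at side crop (183,122), (218,157), (262,70) and (300,105), match the prediction within 1–2 px. Next I'll move over to its back, on the world +Y side.

```bash
sed -i 's/y=np.array(\[1.,0,0\]) if not back.*/y=np.array([1.,0,0])/' h.py; python3 - <<'E'
from h import *
L=M(YAWC,np.radians(110)); up=L[:,1]; lid=CLIP+[0,0,.032]+.075*up; T=tool(L,25,True); print(T.round(3).tolist()); g=lid+L@[0,.02,-.002]; print(g)
rows([.497,-.10,.34],tool(L,45),"v1"); rows([.49,0.0,.35],tool(L,70),"v2"); rows([.49,.03,.33],tool(L,95),"v3"); rows(g-T[:,2]*.1,T,"pre"); print(g-T[:,2]*.1)
E
```

```text
[[-0.091, 0.992, 0.091], [0.701, 0.129, -0.701], [-0.707, -0.0, -0.707]]
[ 0.48794276 -0.04535756  0.12195484]
v1 off [0.1051, 0.003, -0.0459] rot [0.08, 19.98, 0.07] n>= 2.8
v2 off [0.1829, 0.0089, 0.0178] rot [0.06, 44.98, 0.08] n>= 6.3
v3 off [0.1897, 0.0127, 0.053] rot [0.04, 69.98, 0.1] n>= 9.8
pre off [0.0899, 0.0008, 0.1474] rot [0.11, -90.02, -0.03] n>= 12.6
[0.47883553 0.02476418 0.19266552]
```

```bash
python3 -m jog '{"offset":[[0.03,0.001,-0.02],[0.06,0.002,-0.04],[0.09,0.003,-0.045],[0.11,0.004,-0.035],[0.13,0.005,-0.025],[0.15,0.007,-0.01],[0.17,0.008,0.005],[0.182,0.009,0.018],[0.186,0.009,0.035],[0.188,0.009,0.05]],"rotation":[[0,-6,0],[0,-12,0],[0,-18,0],[0,-25,0],[0,-32,0],[0,-39,0],[0,-46,0],[0,-53,0],[0,-60,0],[0,-67,0]],"hand":[1,1,1,1,1,1,1,1,1,1]}' && python3 - <<'E'
from h import *
s=st(); L=M(YAWC,np.radians(110)); up=L[:,1]; lid=CLIP+[0,0,.032]+.075*up; T=tool(L,25,True); g=lid+L@[0,.02,-.002]
rows([.48,.06,.26],T,"v3"); rows(g-T[:,2]*.1,T,"pre")
E
```

```text
time_s: 10.1
tool_pos: [0.486, 0.0294, 0.3312]
eef_rot: [1.859, 2.127, -0.36]
force: [0.5, 0.5, -2.0]
grip_width: 0.998
grasp_force: 0.0
{'time_s': 10.1, 'tool_pos': [0.486, 0.0294, 0.3312], 'joint_positions': [-0.4759, 0.1293, 0.1309, 1.9236, 0.3909, 1.1973, -0.3752], 'force': [0.5429, 0.5236, -1.9699], 'grip_width': 0.9981, 'grasp_force': 0.0}
v3 off [0.0558, -0.0022, 0.0542] rot [0.42, -22.8, 0.14] n>= 3.2
pre off [0.049, -0.0084, 0.1296] rot [0.42, -22.8, 0.14] n>= 3.3
```

```bash
python3 -m jog '{"offset":[[0.02,-0.001,0.02],[0.04,-0.002,0.045],[0.055,-0.003,0.07],[0.055,-0.005,0.09],[0.05,-0.007,0.115],[0.049,-0.0084,0.1296],[0.049,-0.0084,0.1296],[0.049,-0.0084,0.1296]],"rotation":[[0,-6,0],[0.2,-12,0.1],[0.4,-18,0.1],[0.4,-22.8,0.1],[0.4,-22.8,0.1],[0.4,-22.8,0.1],[0.4,-22.8,0.1],[0.4,-22.8,0.1]],"hand":[1,1,1,1,1,1,1,1]}' && python3 - <<'E'
from h import *
s=st(); L=M(YAWC,np.radians(110)); up=L[:,1]; lid=CLIP+[0,0,.032]+.075*up; T=tool(L,25,True); g=lid+L@[0,.02,-.002]
rows(g-T[:,2]*.1,T,"pre");rows(g,T,"grasp")
E
```

```text
time_s: 10.77
tool_pos: [0.4777, 0.0224, 0.1915]
eef_rot: [1.633, 1.858, -0.681]
force: [-0.7, 0.8, 0.4]
grip_width: 0.994
grasp_force: 0.0
{'time_s': 10.7667, 'tool_pos': [0.4777, 0.0224, 0.1915], 'joint_positions': [-0.6373, 0.4386, 0.1267, 2.0621, 0.7395, 1.1286, -0.8798], 'force': [-0.7298, 0.7766, 0.3537], 'grip_width': 0.9936, 'grasp_force': 0.0}
pre off [0.0007, 0.0014, -0.0023] rot [-0.43, -0.18, 0.15] n>= 0.1
grasp off [0.0004, 0.0022, 0.0976] rot [-0.43, -0.18, 0.15] n>= 2.3
```

```bash
python3 -m jog '{"offset":[[0.0004,0.002,0.02],[0.0004,0.002,0.04],[0.0004,0.002,0.06],[0.0004,0.002,0.075],[0.0004,0.002,0.087],[0.0004,0.002,0.0976],[0.0004,0.002,0.0976]],"rotation":[[-0.4,0,0.1],[-0.4,0,0.1],[-0.4,0,0.1],[-0.4,0,0.1],[-0.4,0,0.1],[-0.4,0,0.1],[-0.4,0,0.1]],"hand":[1,1,1,1,1,1,1]}' && python3 - <<'E'
from h import *
s=st(); L=M(YAWC,np.radians(110)); up=L[:,1]; lid=CLIP+[0,0,.032]+.075*up; print("tcp in lid",L.T@(s["tool_pos"]-lid))
a=ctrl.camera("side"); t=ctrl.camera("top")
p=proj("side",[lid])[0].astype(int); q=proj("top",[lid])[0].astype(int)
a=cv2.resize(a[p[1]-44:p[1]+44,p[0]-40:p[0]+40],(400,440),interpolation=2); b=cv2.resize(t[q[1]-44:q[1]+44,q[0]-40:q[0]+40],(400,440),interpolation=2)
cv2.imwrite("pics/clip4.png",np.clip(np.hstack([a,b])[:,:,::-1]*1.4,0,255).astype(np.uint8))
E
```

```text
time_s: 11.35
tool_pos: [0.4888, -0.0467, 0.1226]
eef_rot: [1.634, 1.853, -0.671]
force: [0.0, -0.5, 0.2]
grip_width: 0.996
grasp_force: 0.0
{'time_s': 11.35, 'tool_pos': [0.4888, -0.0467, 0.1226], 'joint_positions': [-0.5555, 0.5497, 0.189, 2.1283, 0.8665, 0.9216, -0.9559], 'force': [0.0394, -0.5245, 0.1758], 'grip_width': 0.9964, 'grasp_force': 0.0}
tcp in lid [ 0.00071867  0.02112833 -0.0009021 ]
```

```bash
python3 -m jog '{"offset":[[0,0,-0.001],[0,0,-0.001],[0,0,-0.001],[0,0,-0.001],[0,0,-0.001],[0,0,-0.001],[0,0,-0.001],[0,0,-0.001],[0,0,-0.001],[0,0,-0.001]],"rotation":[[0,0,0],[0,0,0],[0,0,0],[0,0,0],[0,0,0],[0,0,0],[0,0,0],[0,0,0],[0,0,0],[0,0,0]],"hand":[0.5,0,-0.3,-1,-1,-1,-1,-1,-1,-1]}' && python3 - <<'E'
from h import *
s=st(); L=M(YAWC,np.radians(110)); up=L[:,1]; lid=CLIP+[0,0,.032]+.075*up; print("tcp in lid",L.T@(s["tool_pos"]-lid))
Rm=R.from_rotvec(s["eef_rot"]).as_matrix(); print("lid in tool frame (expected)",(Rm.T@L).round(3).tolist()); np.savez("grip.npz",R=Rm.T@L,p=Rm.T@(lid-s["tool_pos"]))
rows(s["tool_pos"]+up*.1,Rm,"draw")
E
```

```text
time_s: 12.28
tool_pos: [0.489, -0.0442, 0.1244]
eef_rot: [1.633, 1.854, -0.669]
force: [-2.4, 2.6, 5.9]
grip_width: 0.644
grasp_force: 61.6
{'time_s': 12.2833, 'tool_pos': [0.489, -0.0442, 0.1244], 'joint_positions': [-0.5583, 0.546, 0.1868, 2.1271, 0.8637, 0.926, -0.9549], 'force': [-2.3893, 2.5978, 5.9096], 'grip_width': 0.6437, 'grasp_force': 61.5611}
tcp in lid [ 0.00117669  0.02199143 -0.00379601]
lid in tool frame (expected) [[0.003, -0.905, -0.426], [1.0, 0.004, 0.0], [0.001, -0.426, 0.905]]
draw off [-0.0905, 0.0004, -0.0426] rot [0.0, 0.0, 0.0] n>= 2.4
```

```bash
python3 -m jog '{"offset":[[-0.009,0,-0.0043],[-0.018,0,-0.0085],[-0.027,0,-0.0128],[-0.036,0,-0.017],[-0.048,0,-0.0226],[-0.06,0,-0.0282],[-0.073,0,-0.0344],[-0.086,0,-0.0405],[-0.1,0,-0.047],[-0.1,0,-0.047]],"rotation":[[0,0,0],[0,0,0],[0,0,0],[0,0,0],[0,0,0],[0,0,0],[0,0,0],[0,0,0],[0,0,0],[0,0,0]],"hand":[-1,-1,-1,-1,-1,-1,-1,-1,-1,-1]}' && python3 - <<'E'
from h import *
s=st(); g=np.load("grip.npz"); L=M(YAWM,np.pi); T=L@g["R"].T
def tcp(lid,L): return lid-(L@g["R"].T)@g["p"]
up=np.array([0,0,1.])
# via: above
rows([.50,.05,.30],T,"via"); 
for h in (.12,.05): rows(tcp(MOULD+[0,0,.013+h],L),T,h); print(tcp(MOULD+[0,0,.013+h],L))
E
```

```text
time_s: 13.12
tool_pos: [0.4946, -0.0852, 0.2317]
eef_rot: [1.636, 1.847, -0.667]
force: [0.4, 0.4, -2.1]
grip_width: 0.646
grasp_force: 64.8
{'time_s': 13.1167, 'tool_pos': [0.4946, -0.0852, 0.2317], 'joint_positions': [-0.5016, 0.3363, 0.2114, 2.1028, 0.8365, 1.0529, -0.7354], 'force': [0.4136, 0.4054, -2.1329], 'grip_width': 0.6456, 'grasp_force': 64.7886}
via off [0.0465, 0.0226, -0.1425] rot [1.74, 70.01, 7.06] n>= 9.8
0.12 off [0.2607, 0.0685, -0.1673] rot [1.74, 70.01, 7.06] n>= 9.8
[0.52566856 0.22381968 0.16679601]
0.05 off [0.3101, 0.0679, -0.1177] rot [1.74, 70.01, 7.06] n>= 9.8
[0.52566856 0.22381968 0.09679601]
```

```bash
python3 -m jog '{"offset":[[-0.02,0,-0.025],[-0.035,0.002,-0.05],[-0.035,0.005,-0.08],[-0.02,0.01,-0.1],[0,0.015,-0.12],[0.02,0.02,-0.135],[0.045,0.0226,-0.1425],[0.07,0.028,-0.145],[0.1,0.035,-0.15],[0.13,0.042,-0.153]],"rotation":[[0,1,0],[0.1,6,0.6],[0.3,13,1.3],[0.5,20,2],[0.7,27,2.7],[0.8,34,3.4],[1,41,4.1],[1.2,48,4.8],[1.4,55,5.5],[1.5,62,6.2]],"hand":[-1,-1,-1,-1,-1,-1,-1,-1,-1,-1]}' && python3 - <<'E'
from h import *
s=st(); g=np.load("grip.npz"); L=M(YAWM,np.pi); T=L@g["R"].T
def tcp(lid,L): return lid-(L@g["R"].T)@g["p"]
for h in (.12,.05): rows(tcp(MOULD+[0,0,.013+h],L),T,h)
E
```

```text
time_s: 13.95
tool_pos: [0.5105, 0.1213, 0.2457]
eef_rot: [-2.035, -2.079, -0.32]
force: [0.1, 2.1, -2.1]
grip_width: 0.646
grasp_force: 64.8
{'time_s': 13.95, 'tool_pos': [0.5105, 0.1213, 0.2457], 'joint_positions': [-0.2136, 0.2543, 0.0992, 1.9612, -0.4145, 0.9337, 0.1533], 'force': [0.1418, 2.1381, -2.0936], 'grip_width': 0.6461, 'grasp_force': 64.7774}
0.12 off [0.0736, 0.0169, 0.1062] rot [-0.02, 7.66, 0.94] n>= 3.1
0.05 off [0.0524, 0.0165, 0.1729] rot [-0.02, 7.66, 0.94] n>= 4.4
```

```bash
python3 -m jog '{"offset":[[0.025,0.006,0.03],[0.05,0.012,0.06],[0.07,0.017,0.085],[0.0736,0.017,0.106],[0.065,0.0165,0.135],[0.056,0.0165,0.163],[0.056,0.0165,0.163],[0.056,0.0165,0.163]],"rotation":[[0,4,0.5],[0,7.7,0.9],[0,7.7,0.9],[0,7.7,0.9],[0,7.7,0.9],[0,7.7,0.9],[0,7.7,0.9],[0,7.7,0.9]],"hand":[-1,-1,-1,-1,-1,-1,-1,-1]}' && python3 - <<'E'
from h import *
s=st(); g=np.load("grip.npz"); Rm=R.from_rotvec(s["eef_rot"]).as_matrix(); L=Rm@g["R"]; lid=s["tool_pos"]+Rm@g["p"]
print("lid expected",lid.round(4),L.round(3).tolist())
a=ctrl.camera("side"); t=ctrl.camera("top"); np.save("pics/s5.npy",a); np.save("pics/t5.npy",t)
c=MOULD+[0,0,.03]; p=proj("side",[c])[0].astype(int); q=proj("top",[c])[0].astype(int); f=5; w,h=40,60
A=cv2.resize(a[p[1]-h:p[1]+h,p[0]-w:p[0]+w],None,fx=f,fy=f,interpolation=2); B=cv2.resize(t[q[1]-h:q[1]+h,q[0]-w:q[0]+w],None,fx=f,fy=f,interpolation=2)
cv2.imwrite("pics/m5.png",np.clip(np.hstack([A,B])[:,:,::-1]*1.4,0,255).astype(np.uint8)); print(p,q)
C=[lid+L@[i*.028,j*.075,k*.013] for k in(-1,1) for i in(-1,1) for j in(-1,1)]
Mm=M(YAWM,0); D=[MOULD+Mm@[i*.025,j*.075,k] for k in(0,-.03) for i in(-1,1) for j in(-1,1)]
for n,o,x in(("side",p,0),("top",q,400)):
    for nm,Q in(("lid back4,rib4",C),("mould top4,bot4",D)): print(n,nm,((proj(n,Q)-o+[w,h]+.5)*f+[x,0]).round(0).astype(int).tolist())
E
```

```text
time_s: 14.62
tool_pos: [0.5233, 0.2226, 0.1047]
eef_rot: [-1.972, -1.983, -0.429]
force: [-0.4, -0.2, -1.0]
grip_width: 0.648
grasp_force: 64.6
{'time_s': 14.6167, 'tool_pos': [0.5233, 0.2226, 0.1047], 'joint_positions': [-0.2117, 0.5254, -0.0442, 1.9969, -0.7103, 0.6426, 0.3385], 'force': [-0.3711, -0.2125, -1.0474], 'grip_width': 0.648, 'grasp_force': 64.6018}
lid expected [0.5218 0.2445 0.1008] [[1.0, 0.011, -0.007], [0.011, -1.0, -0.005], [-0.007, 0.005, -1.0]]
[215 163] [158 185]
side lid back4,rib4 [[102, 214], [235, 292], [166, 188], [301, 263], [105, 246], [238, 326], [169, 220], [303, 297]]
side mould top4,bot4 [[248, 396], [118, 314], [305, 369], [174, 289], [250, 433], [121, 349], [307, 406], [177, 325]]
top lid back4,rib4 [[472, 348], [714, 341], [471, 258], [712, 251], [482, 351], [720, 345], [482, 263], [719, 256]]
top mould top4,bot4 [[731, 343], [503, 349], [730, 268], [502, 273], [738, 347], [514, 353], [737, 273], [513, 278]]
```

View pics/m5.png

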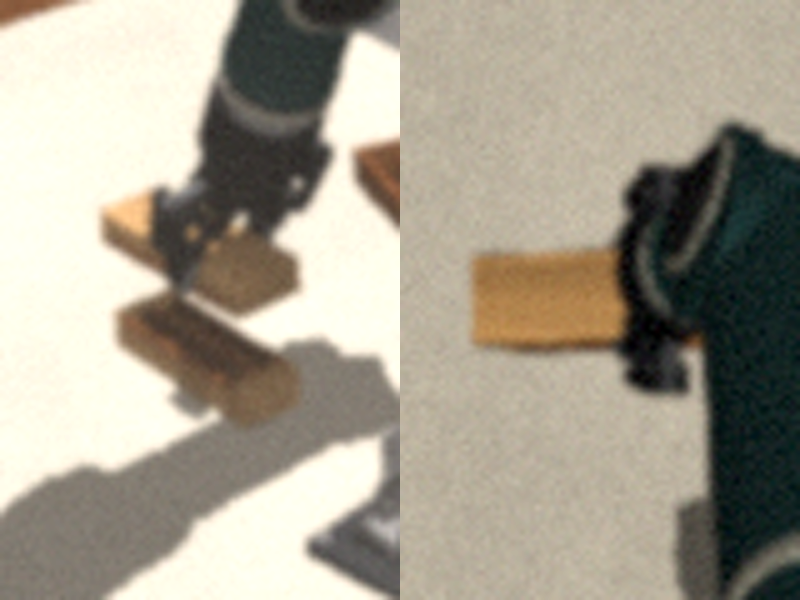

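The lid is held level above the mould. Its left corners are at side crop (101,206)/(105,238) and top crop (472,253)/(472,348), and the mould is underneath at (118,312)–(298,370). The lid looks a few mm higher than expected, so I'll refine numerically from silhouettes.

```bash
python3 - <<'E'
from h import *
def hull(im,roi,sat,f=4):
    x0,y0,x1,y1=roi; u=cv2.resize(im[y0:y1,x0:x1],None,fx=f,fy=f,interpolation=cv2.INTER_CUBIC); u=cv2.GaussianBlur(u,(0,0),2); h=cv2.cvtColor(u,cv2.COLOR_RGB2HSV)
    m=((h[...,1]>sat)&(h[...,0]<35)).astype(np.uint8); c=max(cv2.findContours(m,0,1)[0],key=cv2.contourArea); c=cv2.convexHull(c)[:,0].astype(float); return (c+.5)/f-.5+[x0,y0]
def cen(c): 
    m=cv2.moments(c.astype(np.float32).reshape(-1,1,2)); return np.array([m["m10"],m["m01"]])/m["m00"],m["m00"]
t0=np.load("pics/top0.npy"); s0=np.load("pics/side0.npy")
Mm=M(YAWM,0); D=np.array([MOULD+Mm@[i*.025,j*.075,k] for k in(0,-.03) for i in(-1,1) for j in(-1,1)])
J=[];r=[]
for n,im,roi in(("top",t0,(130,168,195,206)),("side",s0,(188,152,246,196))):
    for sat in (70,85,100):
        c=hull(im,roi,sat); o,a=cen(c); pr=cv2.convexHull(proj(n,D).astype(np.float32))[:,0]; po,pa=cen(pr); print(n,sat,"obs-pred px",(o-po).round(2),"area",round(a),round(pa), "rect",[np.round(v,2) for v in cv2.minAreaRect(c.astype(np.float32))],"pred",[np.round(v,2) for v in cv2.minAreaRect(pr)])
        if sat==85:
            for ax in range(2): r.append((o-po)[ax]); J.append([(proj(n,[MOULD+e])[0]-proj(n,[MOULD])[0])[ax]/.001 for e in np.eye(3)[:3]*.001])
J=np.array(J);r=np.array(r); print("xy only mm",np.linalg.lstsq(J[:,:2],r,rcond=None)[0]*1e3,"top only",np.linalg.solve(J[:2,:2],r[:2])*1e3,"side only",np.linalg.solve(J[2:,:2],r[2:])*1e3,"xyz",np.linalg.lstsq(J,r,rcond=None)[0]*1e3)
# lid now
s5=np.load("pics/s5.npy"); t5=np.load("pics/t5.npy")
for n,im,roi in(("side",s5,(185,135,240,168)),("top",t5,(125,155,172,205))):
    c=hull(im,roi,85); print(n,"lid hull poly",cv2.approxPolyDP(c.astype(np.float32).reshape(-1,1,2),1.2,True)[:,0].round(1).tolist())
g=np.load("grip.npz"); s=ctrl.sense(); Rm=R.from_rotvec(s["eef_rot"]).as_matrix(); L=Rm@g["R"]; lid=s["tool_pos"]+Rm@g["p"]
for n in("side","top"): print(n,proj(n,[lid+L@[i*.028,j*.075,k*.013] for k in(-1,1) for i in(-1,1) for j in(-1,1)]).round(1).tolist())
E
```

```text
top 70 obs-pred px [0.03 0.2 ] area 771 746 rect [array([161.42, 186.8 ]), array([16.56, 47.64]), np.float64(88.81)] pred [array([161.44, 186.54]), array([15.92, 47.17]), np.float64(88.53)]
top 85 obs-pred px [0.08 0.25] area 719 746 rect [array([161.54, 186.81]), array([15.6 , 46.88]), np.float64(88.81)] pred [array([161.44, 186.54]), array([15.92, 47.17]), np.float64(88.53)]
top 100 obs-pred px [0.18 0.27] area 676 746 rect [array([161.61, 186.74]), array([15.01, 46.09]), np.float64(89.4)] pred [array([161.44, 186.54]), array([15.92, 47.17]), np.float64(88.53)]
side 70 obs-pred px [-0.9  -0.88] area 508 580 rect [array([215.81, 173.77]), array([38.97, 15.19]), np.float64(31.05)] pred [array([216.79, 174.68]), array([41.86, 16.57]), np.float64(31.33)]
side 85 obs-pred px [-0.84 -0.91] area 456 580 rect [array([215.81, 173.73]), array([37.65, 14.1 ]), np.float64(30.87)] pred [array([216.79, 174.68]), array([41.86, 16.57]), np.float64(31.33)]
side 100 obs-pred px [-1.31 -2.13] area 333 580 rect [array([215.61, 172.77]), array([35.22, 11.35]), np.float64(30.69)] pred [array([216.79, 17
[... 265 characters left out ...]
60000610351562, 154.39999389648438], [232.89999389648438, 159.39999389648438], [222.89999389648438, 164.39999389648438], [215.10000610351562, 161.10000610351562], [215.89999389648438, 151.39999389648438]]
top lid hull poly [[162.89999389648438, 174.60000610351562], [163.60000610351562, 192.89999389648438], [148.60000610351562, 194.60000610351562], [132.39999389648438, 192.89999389648438], [132.39999389648438, 176.39999389648438]]
side [[195.2, 144.3], [221.9, 159.9], [208.1, 139.0], [235.1, 154.1], [195.9, 150.8], [222.4, 166.7], [208.7, 145.6], [235.4, 160.8]]
top [[131.4, 193.3], [179.9, 191.9], [131.2, 175.3], [179.6, 173.9], [133.6, 193.9], [181.2, 192.6], [133.4, 176.2], [180.9, 174.9]]
```

```bash
sed -i 's/^MOULD=.*/MOULD=np.array([.5235,.2455,.03]); YAWM=np.radians(90.6)/' h.py; cat > pl.py <<'E'
from h import *
s=st(); g=np.load("grip.npz"); L=M(YAWM,np.pi); T=L@g["R"].T; Rm=R.from_rotvec(s["eef_rot"]).as_matrix()
lid=s["tool_pos"]+Rm@g["p"]; print("lid rel mould mm",((lid-MOULD)*1e3).round(1))
for h in (.025,.012,.006,.0,-.003): rows(MOULD+[0,0,.013+h]-T@g["p"],T,h)
E
python3 pl.py
```

```text
{'time_s': 14.7167, 'tool_pos': [0.5255, 0.2232, 0.1074], 'joint_positions': [-0.212, 0.5217, -0.0442, 1.9948, -0.711, 0.6419, 0.3388], 'force': [0.9932, 0.2903, -1.5825], 'grip_width': 0.6458, 'grasp_force': 64.6077}
lid rel mould mm [ 0.6 -0.3 73.5]
0.025 off [-0.0148, -0.0005, 0.0324] rot [-0.03, 0.21, -0.02] n>= 0.9
0.012 off [-0.0203, -0.0005, 0.0441] rot [-0.03, 0.21, -0.02] n>= 1.2
0.006 off [-0.0228, -0.0005, 0.0496] rot [-0.03, 0.21, -0.02] n>= 1.3
0.0 off [-0.0253, -0.0005, 0.055] rot [-0.03, 0.21, -0.02] n>= 1.5
-0.003 off [-0.0266, -0.0005, 0.0577] rot [-0.03, 0.21, -0.02] n>= 1.5
```

```bash
python3 -m jog '{"offset":[[-0.006,0,0.012],[-0.01,0,0.022],[-0.0148,-0.0005,0.0324],[-0.018,-0.0005,0.039],[-0.0203,-0.0005,0.044],[-0.0203,-0.0005,0.044],[-0.0203,-0.0005,0.044]],"rotation":[[0,0.2,0],[0,0.2,0],[0,0.2,0],[0,0.2,0],[0,0.2,0],[0,0.2,0],[0,0.2,0]],"hand":[-1,-1,-1,-1,-1,-1,-1]}' && python3 pl.py
```

```text
time_s: 15.3
tool_pos: [0.5238, 0.2237, 0.0572]
eef_rot: [-1.97, -1.982, -0.437]
force: [0.4, 0.6, -1.6]
grip_width: 0.645
grasp_force: 64.8
{'time_s': 15.3, 'tool_pos': [0.5238, 0.2237, 0.0572], 'joint_positions': [-0.1753, 0.6126, -0.0898, 2.0046, -0.7697, 0.5557, 0.4286], 'force': [0.4344, 0.6076, -1.6161], 'grip_width': 0.6445, 'grasp_force': 64.8079}
lid rel mould mm [-1.1  0.2 23.4]
0.025 off [0.0061, 0.0011, -0.0133] rot [-0.16, 0.02, -0.06] n>= 0.4
0.012 off [0.0005, 0.0011, -0.0016] rot [-0.16, 0.02, -0.06] n>= 0.0
0.006 off [-0.002, 0.0011, 0.0039] rot [-0.16, 0.02, -0.06] n>= 0.1
0.0 off [-0.0046, 0.0012, 0.0093] rot [-0.16, 0.02, -0.06] n>= 0.3
-0.003 off [-0.0059, 0.0012, 0.012] rot [-0.16, 0.02, -0.06] n>= 0.3
```

```bash
python3 -m jog '{"offset":[[0,0.001,0.001],[-0.001,0.001,0.002],[-0.002,0.001,0.004],[-0.003,0.001,0.0058],[-0.0033,0.001,0.0065],[-0.0033,0.001,0.0065]],"rotation":[[0,0,0],[0,0,0],[0,0,0],[0,0,0],[0,0,0],[0,0,0]],"hand":[-1,-1,-1,-1,-1,-1]}' && python3 pl.py
```

```text
time_s: 15.8
tool_pos: [0.5246, 0.2235, 0.0498]
eef_rot: [-1.97, -1.982, -0.437]
force: [0.5, -0.4, -0.9]
grip_width: 0.649
grasp_force: 64.8
{'time_s': 15.8, 'tool_pos': [0.5246, 0.2235, 0.0498], 'joint_positions': [-0.1698, 0.6273, -0.0958, 2.0028, -0.7766, 0.5442, 0.4409], 'force': [0.5064, -0.4342, -0.9236], 'grip_width': 0.6487, 'grasp_force': 64.8086}
lid rel mould mm [-0.3 -0.  16. ]
0.025 off [0.0094, 0.0002, -0.0199] rot [-0.15, 0.03, -0.05] n>= 0.5
0.012 off [0.0039, 0.0002, -0.0081] rot [-0.15, 0.03, -0.05] n>= 0.2
0.006 off [0.0013, 0.0003, -0.0027] rot [-0.15, 0.03, -0.05] n>= 0.1
0.0 off [-0.0013, 0.0003, 0.0028] rot [-0.15, 0.03, -0.05] n>= 0.1
-0.003 off [-0.0025, 0.0003, 0.0055] rot [-0.15, 0.03, -0.05] n>= 0.1
```

Already 4 mm past the cigar tops with no contact, so the channels are over the cigars. Continuing in 1.5 mm steps.

```bash
python3 -m jog '{"offset":[[-0.0004,0,0.0008],[-0.0008,0,0.0018],[-0.0008,0,0.0018],[-0.0008,0,0.0018]],"rotation":[[0,0,0],[0,0,0],[0,0,0],[0,0,0]],"hand":[-1,-1,-1,-1]}' | grep force; python3 -m jog '{"offset":[[-0.0004,0,0.0008],[-0.0006,0,0.0013],[-0.0006,0,0.0013],[-0.0006,0,0.0013]],"rotation":[[0,0,0],[0,0,0],[0,0,0],[0,0,0]],"hand":[-1,-1,-1,-1]}' && python3 pl.py | head -3
```

```text
force: [0.1, -0.1, -0.9]
grasp_force: 64.8
time_s: 16.47
tool_pos: [0.5246, 0.2236, 0.0466]
eef_rot: [-1.969, -1.982, -0.437]
force: [-1.8, -0.4, -2.3]
grip_width: 0.643
grasp_force: 64.8
{'time_s': 16.4667, 'tool_pos': [0.5246, 0.2236, 0.0466], 'joint_positions': [-0.1674, 0.6336, -0.0992, 2.0028, -0.7801, 0.5386, 0.4466], 'force': [-1.765, -0.4264, -2.3263], 'grip_width': 0.6431, 'grasp_force': 64.79}
lid rel mould mm [-0.4  0.1 12.8]
0.025 off [0.0106, 0.0003, -0.0229] rot [-0.16, 0.02, -0.04] n>= 0.6
```

```bash
for i in 1 2; do python3 -m jog '{"offset":[[-0.0003,0,0.0006],[-0.0005,0,0.0011],[-0.0005,0,0.0011]],"rotation":[[0,0,0],[0,0,0],[0,0,0]],"hand":[-1,-1,-1]}' | grep -E "^force|tool_pos"; done
```

```text
tool_pos: [0.5246, 0.2237, 0.0463]
force: [-3.7, -2.7, 7.3]
tool_pos: [0.5246, 0.2237, 0.0462]
force: [-7.6, -5.7, 17.7]
```

Contact at 18 N with the estimated lid height at 12.4 mm, so it is seated. Ease the preload, hold, then release.

```bash
python3 -m jog '{"offset":[[0.0005,0,-0.001],[0.0006,0,-0.0013],[0.0006,0,-0.0013],[0.0006,0,-0.0013]],"rotation":[[0,0,0],[0,0,0],[0,0,0],[0,0,0]],"hand":[-1,-1,-1,-1]}' | grep -E "^force|tool_pos"; python3 pl.py | sed -n 2p; python3 -m jog '{"offset":[[0,0,0],[0,0,0],[0,0,0],[0,0,0],[0,0,0],[0,0,0],[0,0,0],[0,0,0]],"rotation":[[0,0,0],[0,0,0],[0,0,0],[0,0,0],[0,0,0],[0,0,0],[0,0,0],[0,0,0]],"hand":[-0.1,0.2,0.5,1,1,1,1,1]}'; python3 -m jog '{"offset":[[0,0,-0.01],[0,0,-0.03],[0,0,-0.06],[0,0,-0.1],[0,0,-0.14],[0,0,-0.18],[0,0,-0.2],[0,0,-0.2]],"rotation":[[0,0,0],[0,0,0],[0,0,0],[0,0,0],[0,0,0],[0,0,0],[0,0,0],[0,0,0]],"hand":[1,1,1,1,1,1,1,1]}'; python3 - <<'E'
from h import *
a=ctrl.camera("side"); t=ctrl.camera("top"); np.save("pics/s6.npy",a); np.save("pics/t6.npy",t)
L=M(YAWM,np.pi); lid=MOULD+[0,0,.013]
p=proj("side",[lid])[0].astype(int); q=proj("top",[lid])[0].astype(int); f=400/70; w,h=35,35
A=cv2.resize(a[p[1]-h:p[1]+h,p[0]-w:p[0]+w],None,fx=f,fy=f,interpolation=2); B=cv2.resize(t[q[1]-h:q[1]+h,q[0]-w:q[0]+w],None,fx=f,fy=f,interpolation=2)
cv2.imwrite("pics/m6.png",np.clip(np.hstack([A,B])[:,:,::-1]*1.4,0,255).astype(np.uint8))
C=[lid+L@[i*.028,j*.075,k*.013] for k in(-1,) for i in(-1,1) for j in(-1,1)]
for n,o,x in(("side",p,0),("top",q,400)): print(n,((proj(n,C)-o+[w,h]+.5)*f+[x,0]).round(0).astype(int).tolist())
E
```

```text
tool_pos: [0.5246, 0.2237, 0.0463]
force: [-4.9, -2.2, 7.9]
lid rel mould mm [-0.3  0.2 12.5]
time_s: 17.97
tool_pos: [0.5249, 0.2236, 0.0456]
eef_rot: [-1.97, -1.983, -0.438]
force: [-0.1, -0.2, -0.1]
grip_width: 0.996
grasp_force: 0.0
time_s: 18.63
tool_pos: [0.5289, 0.1357, 0.2322]
eef_rot: [-1.976, -1.985, -0.449]
force: [0.1, -0.2, 0.1]
grip_width: 0.998
grasp_force: 0.0
side [[92, 159], [242, 252], [164, 128], [315, 218]]
top [[467, 254], [733, 247], [466, 155], [731, 148]]
```

View pics/m6.png

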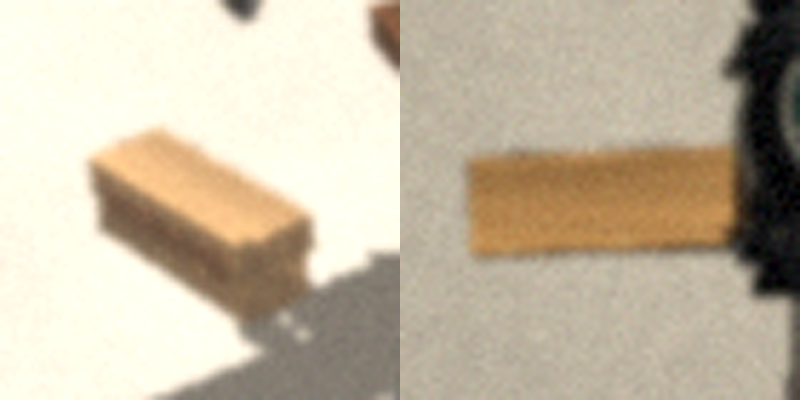

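The lid sits flat and in line on the mould. Its top corners, at side crop (92,160), (240,248), (162,128) and (312,215), match the prediction within 1 px, and its ends are flush with the lower half. The gripper is clear, so I'm handing in.

```bash
python3 -c "
from station import ctrl
print(ctrl.sign_off())"
```

```text
the job is handed in; nothing more can be done
None
```

The cigar mould is closed: the top half went fully down into the clip, was re-gripped from its back, laid ribs-down on the lower half within about 1 mm by my estimate, and released. I handed the job in at about 18.7 s of 59 s; `sign_off()` returned no verdict.

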